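Knock down the holdfast on the rail

ROBOT

A 6-joint arm with a two-finger parallel gripper is mounted at the origin on a cart in front of the work surface, level with it; the furniture and walls round the work are solid. World frame = base frame: x ahead of the robot, y to its left, z up, the work surface at z = 0. Lengths are in m, angles in degrees, forces in N, time in s.
With the tool pointing down it reaches from about 0.375 to 0.9 m from the base axis. Payload 3.1 kg.
Tool frame: the origin (TCP) lies on the centre line of the jaws, within the pads' length; the fingertips stand 25 mm ahead of it and the grasp point (between the pads) lies 6 mm ahead of it; y points along the fingers, x is the direction in which the jaws open and shut, and the axes are right-handed (so a half turn about y gives the same grasp; the last joint's range is limited). The gripper opens to 87 mm and grips with 3 to 60 N. Pads are 19 mm wide; open, the fingers measure 117 mm over their backs; the gripper's body (75 mm by 190 mm) begins 51 mm behind the grasp point.
Start: joints at [-82.821, 30.224, 82.088, -0, 67.689, -10.227], TCP at [0.187, -0.596, 0.248] pointing down, gripper open.
Joint ranges: [-176.69, 176.69], [-43.24, 126.21], [12.49, 139.97], [-82, 262], [0, 151.66], [-163.58, 163.58]. Speed limits (degrees/s): [159.86, 159.86, 180, 180, 180, 180].

INTERFACE

Orientations are given as a 3x3 rotation matrix whose columns are the frame's x, y, z axes.
In Python, from rig import * gives the robot as it stands.
- The arm moves only by the tool play_rows, never from a script. Its argument "commands" is a list of rows, each a list of 2 entries, a list of its own where there are three numbers: the shift along the world's x, y, z in m, then the turn, a rotation vector about the world's x, y, z in rad. A call has 1 to 10 rows; each row is the pose to reach, as a shift and turn from the pose commanded when the call began; what a row does not reach only later rows make up. A row lasts 1/8 s, in which the tool goes at most 62.5 mm and 10.7 degrees, less where a joint would pass 70% of its speed; a pose out of reach is approached as far as the arm can. A call with a gripper value outside its range is refused whole. "gripper" is the finger opening in m, from 0 to 0.087, set as the call begins (left out, the last holds). The fingers move at their own pace and stop on an object; the grip force is fixed at half the most. Time passes only in rows, so rows that repeat a pose let the fingers close. It gives the time, the measured TCP pose, the force and the opening at its end, in the units of the state.
- read_state(): the state, without advancing time (a new reading comes with each control period).
- capture(name): name is "scene" or "top" or "wrist"; returns a dict with "frame" (400x640x3 uint8, red, green, blue), "depth" (400x640 float32, m along the optical axis (not along the pixel's ray), 0 where there is no reading), "mtx" (3x3 intrinsics, pixels), "cam_to_world" (4x4, takes a point from camera to world coordinates); the wrist camera has in their place "hand_eye" (4x4, takes a point from camera to tool coordinates, whose origin is the TCP and whose axes are the tool frame's). Camera axes: x right, y down, z forward; pixel columns grow to the right and rows downward; lengths in m; the calibration is good to about 2 mm. A picture is of the moment at which its call begins: read the wrist's pose just before it.
- hand_in(): hands the job in, once; it reports no verdict.
The state is a dict: "time_s": time; "joint_positions": joint angles; "qvel": joint speeds; "tau": joint torques, N m; "position": TCP position; "tcp_rot": TCP orientation; "force": force on the tool from outside, world axes, zero at the start; "moment": the same for the moment, N m; "opening": opening from 0.0 (shut) to 1.0 (fully open).
Only numpy, scipy, OpenCV 4.12 (cv2) and the standard library are available. Lean on these libraries where they do the work, as an engineer would, in place of code of your own. Each camera call takes 0.05 s, during which the arm holds its last target. There are 200 camera calls.

TASK

Clamp the marked-out rail to the bench with the iron holdfast: swing the holdfast's arm round until its pad is well over the rail, then knock the holdfast down with a brisk blow or two of the wooden mallet on its head until the sprung arm bends and grips the rail firmly. Do not shift the rail or push the holdfast down by hand. Then stand the mallet back on its striking face on the bench, clear of the rail and the holdfast.

Things in the scene. Friction and masses are not known exactly. Their poses are not given: they have to be found in the camera images.
- holdfast: steel collar, 46 mm across and 3 mm high, in the bench top, through which the iron holdfast's 22 mm round shank passes. Origin: shank axis at bench level, z up. Its +x axis is the direction the holdfast's arm points when holdfast_swing is 0 (across the rail). The joints below belong to the holdfast.
- crown (a point): top centre of the holdfast's round head (34 mm across, slightly domed), on the shank axis, the place to strike with the mallet. About 126 mm above the bench at holdfast_drive 0, and the highest point of the holdfast.
- pad (a point): centre of the slightly domed underside of the holdfast's round pad (33 mm across), at the end of the arm, 110 mm from the shank axis. The arm is a 20 mm thick round iron bar that leaves the head level (its axis about 102 mm above the bench for the first 55 mm from the shank axis) and then curves down to the pad; 70 mm out its axis is about 91 mm and its underside about 81 mm above the bench. At holdfast_drive 0 the pad's underside is 40 mm above the bench.
- holdfast_drive (a joint): how far the shank has been driven down through the collar (m), 0 to 0.035, starting at 0 to 0.004. It stays where it is left: friction in the hole 8 N, so about 6 N moves it down until the pad meets the rail, then about 1.2 N more per mm as the arm bends. A brisk blow moves it at over 0.03 m/s; pressing slowly is no blow.
- holdfast_swing (a joint): turn of the head and arm about the vertical shank (rad), growing counter-clockwise seen from above; 0 = arm along holdfast's +x. Turns freely at about 2 N pushed on the arm, and stays where it is left. Starts 1.2 to 1.75, with the pad beside the rail.
- holdfast_spring (a joint): bend of the sprung arm (rad), 0 = unloaded, about 0.009 rad per mm driven after the pad has met the rail; gripping firmly is over 0.03 (about 3.5 mm, 4 N). It stays bent when the mallet leaves, up to about 0.1; driven harder it springs back to that. Bending moves the pad up to 6 mm farther from the shank.
- rail: loose pale wooden rail, 340 mm long (its x), 50 mm wide (its y), 30 mm high, with a mortise marked out in dark lines near one end. Origin: centre of its underside. It lies flat on the bench, its centre line 106 to 116 mm from the shank axis.
- mallet_grip (a point): place to grip the wooden joiner's mallet (about 0.4 kg): middle of its handle's section, 46 mm above the bench at the start, 87 mm from the head's centre, 48 mm clear of the head. The handle is level, 22 mm thick (y) and 30 mm high, and runs along the mallet's x axis; the head lies toward +x.
- mallet: wooden joiner's mallet standing on one striking face with its handle level. Origin: centre of the lower striking face. Head 78 mm along the handle (x), 58 mm thick (y), 92 mm high (z); the handle reaches from the head to 190 mm from its centre toward -x, centred 46 mm up. The lower face (78x58 mm) is what strikes.

How it is judged:
By the outcome, as a careful person would: the job done as asked, in the order asked, and still so for the second after the job is handed in, with the robot touching nothing.
It also fails if it takes over 58 s, if anything falls off the work surface, if the arm or the gripper's body presses on something with over 40 N, if the wrist force passes 120 N, or if a joint passes its speed limit or range.

## Working session

There is one attempt and no reset: what is moved stays moved. The work goes in short steps, Python scripts to look and compute and a tool call to move; the robot and the scene stay as the last step left them, time stands still between calls to the robot, and variables do not carry over. Pictures are saved under pics/ and viewed, about 8 in all and at most 12, crops included, and the job is handed in when it is done.

Besides the shell and the picture viewer there is one more tool, called after ">>>" as name(argument=value, ...), one argument or row to a line, values as JSON. play_rows: Moves the arm, as the interface text tells. Its arguments: {"type":"object","properties":{"commands":{"type":"array"},"gripper":{"type":"number"}},"required":["commands"]}

```bash
mkdir -p pics; cat > h.py <<'E'
from rig import *
import numpy as np, cv2
def save(name,fn):
    c=capture(name); cv2.imwrite('pics/'+fn+'.png',c['frame'][:,:,::-1]); np.savez('pics/'+fn+'.npz',**c); return c
def cloud(c):
    d=c['depth']; v,u=np.mgrid[0:400,0:640]; K=c['mtx']
    p=np.stack([(u-K[0,2])/K[0,0]*d,(v-K[1,2])/K[1,1]*d,d,np.ones_like(d)],-1)
    T=c['cam_to_world']; w=(p@T.T)[...,:3]; w[d==0]=np.nan; return w
E
python3 - <<'E'
from h import *
a=save('top','t1'); b=save('scene','s1')
print(a['cam_to_world'].round(3),b['cam_to_world'].round(3)); s=read_state(); print(s['position'],s['tcp_rot'],s['time_s'],s['force'])
cv2.imwrite('pics/both.png',cv2.resize(np.vstack([a['frame'],b['frame']])[:,:,::-1],(480,600)))
E
```

```text
[[ 0.006 -0.998  0.063  0.463]
 [-1.    -0.006 -0.007 -0.172]
 [ 0.007 -0.063 -0.998  1.173]
 [ 0.     0.     0.     1.   ]] [[-0.826 -0.427  0.368  0.232]
 [-0.563  0.604 -0.564  0.311]
 [ 0.019 -0.673 -0.739  0.745]
 [ 0.     0.     0.     1.   ]]
[ 0.18690918 -0.59577823  0.2466849 ] [[ 2.99169913e-01 -2.73353444e-04  9.54199816e-01]
 [-9.54198035e-01  1.86751206e-03  2.99169889e-01]
 [-1.86375878e-03 -9.99998219e-01  2.97870100e-04]] 0.1 [-0.35764924 -0.03073178 -1.05084597]
```

View pics/t1.png

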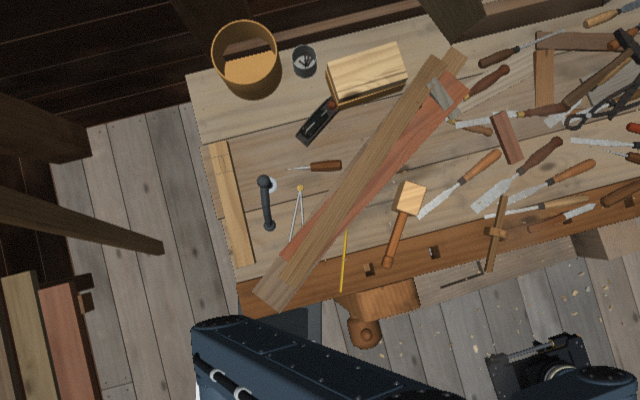

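View pics/s1.png

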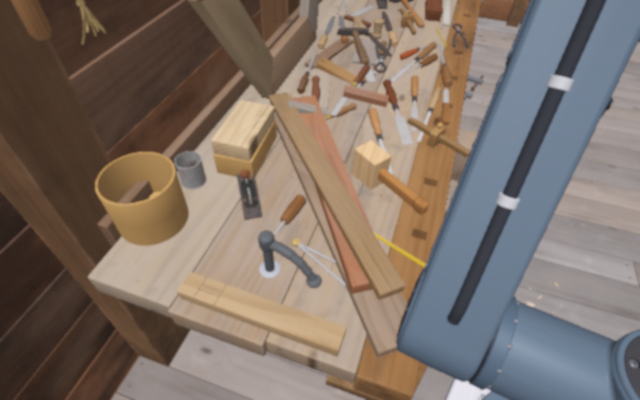

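The top view shows the holdfast head at (264,183), its pad at (269,226), the rail from (220,142) to (245,265), and the mallet with its head at (410,198) and handle running to (388,262). Crossing boards lie between them.

```bash
python3 - <<'E'
from h import *
c=dict(np.load('pics/t1.npz')); w=cloud(c); w2=cloud(dict(np.load('pics/s1.npz')))
for n,(u,v) in dict(head=(264,181),pad=(269,226),rail=(238,210),mh=(410,198),mhan=(395,240),b1=(350,180),b2=(375,170),b3=(280,285),b4=(440,70),bench=(300,240),box=(370,70),plane=(315,120),chis=(325,166),dark=(320,325),rod=(301,190),bench2=(420,240),saw=(440,205),buck=(245,30),post=(480,10)).items():
    print(n,w[v,u].round(3))
W=np.concatenate([w.reshape(-1,3),w2.reshape(-1,3)])
W=W[~np.isnan(W[:,0])]
def near(p,r): return W[np.hypot(W[:,0]-p[0],W[:,1]-p[1])<r]
def rect(P):
    (cx,cy),s,a=cv2.minAreaRect(P[:,:2].astype(np.float32)); return np.round([cx,cy],4),np.round(s,4),round(a,1)
# separately per cam
for nm,q in (('top',w),('scene',w2)):
    z=q[...,2]; x=q[...,0]; y=q[...,1]
    f=lambda m: q[m]
    mh=w[198,410]; P=f((np.hypot(x-mh[0],y-mh[1])<.07)&(z>.085)&(z<.1)); print(nm,'mhead',len(P),rect(P),np.median(P,0).round(4))
    P=f((np.hypot(x-mh[0],y-mh[1])<.22)&(z>.054)&(z<.068)); print('handle',len(P),rect(P) if len(P)>5 else '')
    hh=w[181,264]; P=f((np.hypot(x-hh[0],y-hh[1])<.04)&(z>.119)&(z<.14)); print('crown',len(P),rect(P),P.mean(0),P[:,2].max())
    P=f((np.hypot(x-hh[0],y-hh[1])<.16)&(z>.045)&(z<.14)); print('hf',len(P),rect(P))
    r=w[210,238]; P=f((np.hypot(x-r[0],y-r[1])<.2)&(z>.025)&(z<.034)&(y>hh[1]+.05)); print('rail',len(P),rect(P),np.median(P[:,2]))
E
```

```text
head [ 0.568 -0.033  0.124]
pad [ 0.458 -0.038  0.054]
rail [0.499 0.047 0.029]
mh [ 0.53  -0.398  0.092]
mhan [ 0.423 -0.365  0.058]
b1 [ 0.576 -0.247  0.082]
b2 [ 0.602 -0.311  0.082]
b3 [ 0.302 -0.066  0.025]
b4 [ 0.866 -0.481  0.079]
bench [ 0.422 -0.12   0.062]
box [ 0.853 -0.295  0.11 ]
plane [ 0.739 -0.156  0.048]
chis [ 0.619 -0.183  0.025]
dark [ 0.037 -0.173 -0.678]
rod [ 0.556 -0.118  0.006]
bench2 [ 0.422 -0.444 -0.003]
saw [ 0.518 -0.5   -0.003]
buck [0.962 0.026 0.092]
post [ 0.992 -0.562  0.149]
top mhead 699 (array([ 0.5307, -0.4009]), array([0.0581, 0.0783]), 70.9) [ 0.5303 -0.4003  0.0911]
handle 2708 (array([ 0.5774, -0.3305]), array([0.2236, 0.4063]), 66.2)
crown 86 (array([ 0.5683, -0.0301]), array([0.0247, 0.0297]), 89.1) [ 0.56851267 -0.02967663  0.12152044] 0.12690142955011674
hf 737 (array([ 0.4946, -0.0778]), array([0.1786, 0.1281]), 66.3)
rail 2224 (array([0.5173, 0.0668]), array([0.3395, 0.051 ]), 14.1) 0.02927281687017047
scene mhead 523 (array([ 0.5279, -0.4009]), array([0.0597, 0.079 ]), 69.2) [ 0.5257 -0.3971  0.0918]
handle 2048 (array([ 0.5764, -0.3366]), array([0.2246, 0.4081]), 64.4)
crown 115 (array([ 0.5675, -0.0281]), array([0.0271, 0.0253]), 74.3) [ 0.56597394 -0.02830536  0.12143702] 0.12457661794154995
hf 1314 (array([ 0.493 , -0.0771]), array([0.1792, 0.1265]), 66.9)
rail 4154 (array([0.5151, 0.066 ]), array([0.3403, 0.0518]), 14.0) 0.029565274216533433
```

>>> play_rows(
  commands=[
    [[0.04, 0.05, 0.01], [0, 0, 0]],
    [[0.08, 0.1, 0.01], [0, 0, 0]],
    [[0.12, 0.15, 0.01], [0, 0, 0]],
    [[0.155, 0.205, 0.01], [0, 0, 0]],
    [[0.19, 0.26, 0.01], [0, 0, 0]],
    [[0.22, 0.315, 0.01], [0, 0, 0]],
    [[0.25, 0.37, 0.01], [0, 0, 0]],
    [[0.28, 0.42, 0.01], [0, 0, 0]],
    [[0.313, 0.47, 0.01], [0, 0, 0]],
    [[0.313, 0.496, 0.0], [0, 0, 0]],
  ],
  gripper=0.0,
)

```text
time_s: 1.35
position: [0.5022, -0.098, 0.2479]
tcp_rot: [[0.302, 0.003, 0.953], [-0.953, -0.001, 0.302], [0.001, -1.0, 0.003]]
force: [0.0, 1.0, -1.1]
opening: 0.016
```

```bash
python3 - <<'E'
from h import *
s=read_state(); print(s['position'],s['joint_positions'],s['time_s'],s['force'],s['opening'])
save('wrist','w1')
E
```

```text
[ 0.50222157 -0.09800215  0.24788179] [-2.35898308e+01  2.14389118e+01  9.82591623e+01  3.99911020e-02
  6.01320347e+01  4.87989913e+01] 1.35 [ 0.04599383  1.00294028 -1.06664371] 0.016070448268303405
```

View pics/w1.png

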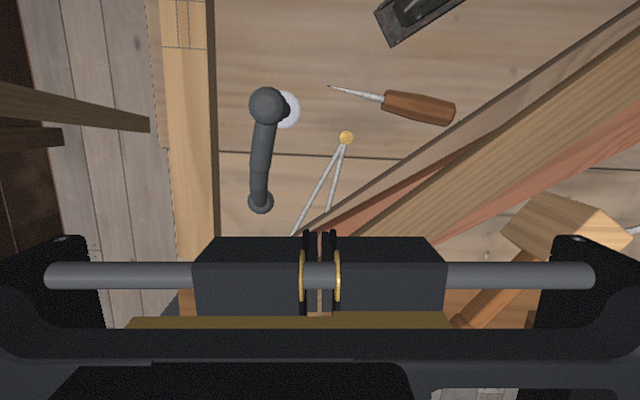

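The wrist view shows the holdfast head at (267,103), its pad at (260,202), and the closed fingers at (320,270). The long side of the gripper body runs along the jaw direction. I'll descend beside the arm and start the swing.

>>> play_rows(
  commands=[
    [[0.006, 0.01, -0.06], [0, 0, 0]],
    [[0.012, 0.014, -0.12], [0, 0, 0]],
    [[0.013, 0.017, -0.145], [0, 0, 0]],
    [[0.005, 0.03, -0.145], [0, 0, 0]],
    [[-0.001, 0.039, -0.145], [0, 0, 0]],
    [[-0.004, 0.048, -0.145], [0, 0, 0]],
    [[-0.006, 0.057, -0.145], [0, 0, 0]],
    [[-0.007, 0.066, -0.145], [0, 0, 0]],
    [[-0.007, 0.075, -0.145], [0, 0, 0]],
    [[-0.006, 0.084, -0.145], [0, 0, 0]],
  ],
)

```text
time_s: 2.65
position: [0.4941, -0.0158, 0.1027]
tcp_rot: [[0.299, 0.0, 0.954], [-0.954, -0.0, 0.299], [0.0, -1.0, 0.0]]
force: [0.1, -1.8, 0.4]
opening: 0.006
```

```bash
python3 - <<'E'
from h import *
s=read_state(); print(s['position'],s['force'])
a=save('top','t2'); b=save('scene','s2')
cv2.imwrite('pics/c2.png',np.hstack([cv2.resize(a['frame'][130:290,180:360,::-1],(396,352)),cv2.resize(b['frame'][190:350,170:350,::-1],(396,352))]))
E
```

```text
[ 0.49407513 -0.01581026  0.10265225] [ 0.12325187 -1.80727348  0.38133192]
```

View pics/c2.png

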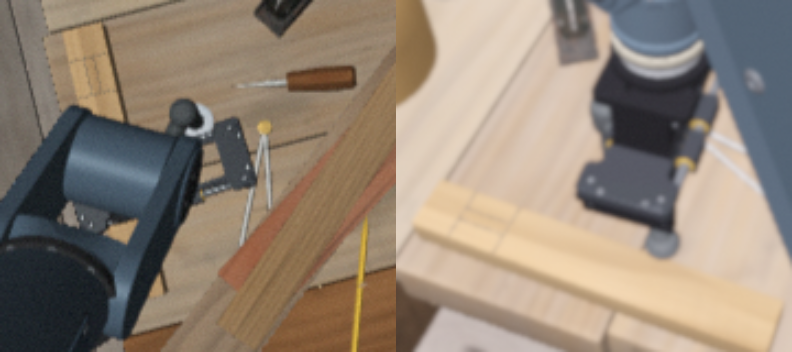

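The crop shows the pad just at the rail's near edge with about 2 N of contact, so the swing is working. I'll continue along the arc.

>>> play_rows(
  commands=[
    [[0.002, 0.006, 0], [0, 0, 0]],
    [[0.005, 0.012, 0], [0, 0, 0]],
    [[0.008, 0.018, 0], [0, 0, 0]],
    [[0.011, 0.024, 0], [0, 0, 0]],
    [[0.014, 0.029, 0], [0, 0, 0]],
    [[0.018, 0.034, 0], [0, 0, 0]],
    [[0.022, 0.039, 0], [0, 0, 0]],
    [[0.026, 0.042, 0], [0, 0, 0]],
    [[0.028, 0.044, 0], [0, 0, 0]],
    [[0.028, 0.044, 0], [0, 0, 0]],
  ],
)

```text
time_s: 4.0
position: [0.5221, 0.0279, 0.1025]
tcp_rot: [[0.299, 0.0, 0.954], [-0.954, 0.0, 0.299], [-0.0, -1.0, 0.0]]
force: [0.2, -0.9, -1.2]
opening: 0.003
```

>>> play_rows(
  commands=[
    [[-0.006, -0.002, 0], [0, 0, 0]],
    [[-0.015, -0.006, 0.01], [0, 0, 0]],
    [[-0.02, -0.01, 0.06], [0, 0, 0]],
    [[-0.03, -0.06, 0.1], [0, 0, 0]],
    [[-0.04, -0.12, 0.1], [0, 0, 0]],
    [[-0.05, -0.18, 0.1], [0, 0, 0]],
    [[-0.06, -0.22, 0.1], [0, 0, 0]],
    [[-0.06, -0.22, 0.1], [0, 0, 0]],
  ],
)

```text
time_s: 5.0
position: [0.4612, -0.1952, 0.2033]
tcp_rot: [[0.294, 0.001, 0.956], [-0.956, -0.001, 0.294], [0.001, -1.0, 0.001]]
force: [-0.1, 0.0, -0.1]
opening: 0.008
```

```bash
cat >> h.py <<'E'
def rect(P):
    (cx,cy),s,a=cv2.minAreaRect(P[:,:2].astype(np.float32)); return np.round([cx,cy],4),np.round(s,4),round(a,1)
def hf(tag):
    for nm in ('top','scene'):
        c=save(nm,nm+tag); q=cloud(c); z=q[...,2]; d=np.hypot(q[...,0]-.567,q[...,1]+.029)
        P=q[(d<.03)&(z>.095)&(z<.14)]; print(nm,'crown',len(P),P.mean(0).round(4),P[:,2].max().round(4))
        P=q[(d>.025)&(d<.14)&(z>.045)&(z<.12)&(q[...,1]>-.06)]; 
        if len(P):
            A=np.degrees(np.arctan2(P[:,1]+.029,P[:,0]-.567)); print('arm ang',len(P),np.median(A)); far=d[(d>.025)&(d<.14)&(z>.045)&(z<.12)&(q[...,1]>-.06)]; F=P[far>.1]; print('pad',F.mean(0).round(4),far.max())
        P=q[(np.hypot(q[...,0]-.516,q[...,1]-.066)<.2)&(z>.025)&(z<.034)&(q[...,1]>.0)]; print('rail',len(P),rect(P))
E
python3 - <<'E'
from h import *
s=read_state(); print(s['position'],s['force'],s['time_s']); hf('3')
a=cv2.imread('pics/top3.png'); b=cv2.imread('pics/scene3.png')
cv2.imwrite('pics/c3.png',np.hstack([cv2.resize(a[130:290,180:360],(396,352)),cv2.resize(b[190:350,170:350],(396,352))]))
E
```

```text
[ 0.4611669  -0.19519595  0.20325898] [-0.06610694  0.02627566 -0.09687816] 5.0
top crown 195 [ 0.5657 -0.0252  0.1157] 0.1255
arm ang 305 112.61174635381379
pad [0.5251 0.074  0.0523] 0.12338205739369877
rail 2140 (array([0.5173, 0.0668]), array([0.3395, 0.0509]), 14.1)
scene crown 302 [ 0.5613 -0.0222  0.1148] 0.1244
arm ang 691 114.29673805318335
pad [0.5229 0.0723 0.0544] 0.12369519920189702
rail 4053 (array([0.5155, 0.0664]), array([0.3409, 0.0519]), 14.0)
```

View pics/c3.png

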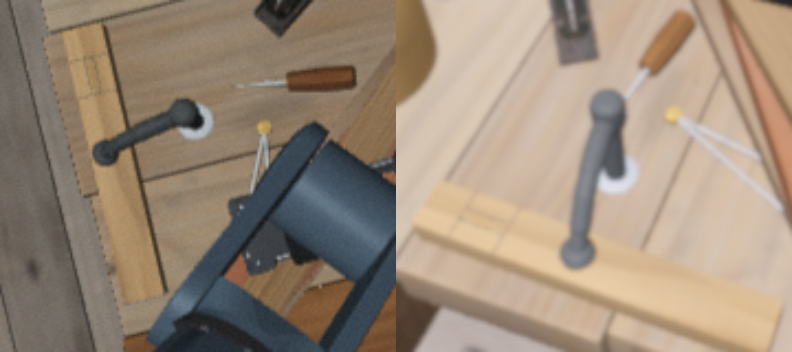

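The crop shows the arm swung across the rail, with the pad well on it at crop-left (105,152). Measured, the pad is about 4 mm from the rail's centreline and the rail hasn't moved. Next is the mallet.

>>> play_rows(
  commands=[
    [[-0.002, -0.04, 0.02], [0, 0, -0.16]],
    [[-0.004, -0.08, 0.02], [0, 0, -0.32]],
    [[-0.007, -0.12, 0.02], [0, 0, -0.48]],
    [[-0.009, -0.15, 0.02], [0, 0, -0.653]],
    [[-0.011, -0.177, 0.02], [0, 0, -0.653]],
    [[-0.011, -0.177, 0.02], [0, 0, -0.653]],
  ],
  gripper=0.07,
)

```text
time_s: 5.85
position: [0.4514, -0.3692, 0.2225]
tcp_rot: [[-0.342, 0.0, 0.94], [-0.94, 0.0, -0.342], [-0.0, -1.0, 0.0]]
force: [0.4, 0.7, -0.8]
opening: 0.599
```

```bash
python3 - <<'E'
from h import *
s=read_state(); print(s['position'],s['tcp_rot'],s['opening'],s['time_s'])
c=save('wrist','w2'); T=np.eye(4);T[:3,:3]=s['tcp_rot'];T[:3,3]=s['position']; c['cam_to_world']=T@c['hand_eye']
t=capture('top')
for q in (cloud(c),cloud(t)):
    z=q[...,2]; d=np.hypot(q[...,0]-.43,q[...,1]+.365); f=lambda m:q[m]
    P=f((np.hypot(q[...,0]-.53,q[...,1]+.4)<.07)&(z>.085)&(z<.098)); print('head',len(P),rect(P) if len(P) else '')
    P=f((d<.08)&(z>.053)&(z<.066)&(q[...,1]<-.33)); print('handle',len(P),rect(P) if len(P) else '',np.median(P,0))
E
```

```text
[ 0.45143166 -0.36924189  0.22250563] [[-3.42203681e-01  3.57111827e-04  9.39625730e-01]
 [-9.39625781e-01  6.20109570e-05 -3.42203723e-01]
 [-1.80472088e-04 -9.99999934e-01  3.14331101e-04]] 0.5990870702485434 5.85
head 6075 (array([ 0.53 , -0.402]), array([0.0581, 0.0782]), 71.1)
handle 2265 (array([ 0.4301, -0.369 ]), array([0.0242, 0.1257]), 70.8) [ 0.43632259 -0.3700886   0.06201852]
head 503 (array([ 0.5367, -0.4032]), array([0.0587, 0.0656]), 71.5)
handle 0  [nan nan nan]
  return _methods._mean(a, axis=axis, dtype=dtype,
  ret = um.true_divide(
```

View pics/w2.png

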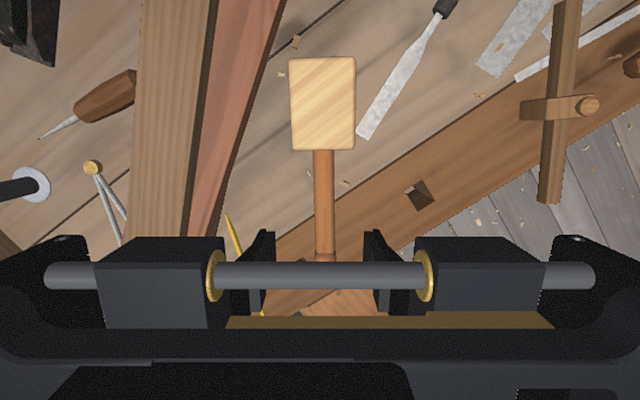

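The wrist view shows the mallet head at (322,103), its handle running down to (323,255), and the open fingers straddling the handle line. A small correction, then I'll descend and grip.

>>> play_rows(
  commands=[
    [[-0.001, -0.0045, -0.05], [0, 0, 0.017]],
    [[-0.001, -0.0045, -0.1], [0, 0, 0.017]],
    [[-0.001, -0.0045, -0.14], [0, 0, 0.017]],
    [[-0.001, -0.0045, -0.1665], [0, 0, 0.017]],
    [[-0.001, -0.0045, -0.1665], [0, 0, 0.017]],
  ],
)

```text
time_s: 6.58
position: [0.4492, -0.3705, 0.0543]
tcp_rot: [[-0.324, -0.004, 0.946], [-0.946, 0.005, -0.324], [-0.004, -1.0, -0.005]]
force: [-0.0, -0.6, -0.1]
opening: 0.807
```

>>> play_rows(
  commands=[
    [[0, 0, 0], [0, 0, 0]],
    [[0, 0, 0], [0, 0, 0]],
    [[0, 0, 0], [0, 0, 0]],
    [[0, 0, 0], [0, 0, 0]],
    [[0, 0, 0], [0, 0, 0]],
    [[0, 0, 0], [0, 0, 0]],
    [[0, 0, 0.01], [0, 0, 0]],
    [[0, 0, 0.02], [0, 0, 0]],
    [[0, 0, 0.03], [0, 0, 0]],
    [[0, 0, 0.03], [0, 0, 0]],
  ],
  gripper=0.0,
)

```text
time_s: 7.82
position: [0.4505, -0.3744, 0.0872]
tcp_rot: [[-0.326, 0.002, 0.945], [-0.945, -0.002, -0.326], [0.001, -1.0, 0.002]]
force: [0.9, -0.4, -2.6]
opening: 0.253
```

```bash
cat >> h.py <<'E'
def mal(tag):
    s=read_state(); print(s['position'].round(4) if hasattr(s['position'],'round') else s['position'],s['force'],s['moment'],s['opening'],s['time_s'])
    c=save('wrist',tag); T=np.eye(4);T[:3,:3]=s['tcp_rot'];T[:3,3]=s['position']; c['cam_to_world']=c['hand_eye']
    q=cloud(c)  # tool frame: y=down, z=toward head
    P=q[(abs(q[...,0])<.032)&(q[...,2]>.04)&(q[...,2]<.13)&(q[...,1]>-.075)&(q[...,1]<-.0)]
    A=np.c_[P[:,0],P[:,2],np.ones(len(P))]
    ok=np.ones(len(P),bool)
    for _ in range(6):
        k=np.linalg.lstsq(A[ok],P[ok,1],rcond=None)[0]; r=P[:,1]-A@k; ok=abs(r)<.004
    Q=P[ok]; print('head top in tool: n',ok.sum(),len(P),'tilt z (deg, + = head droops)',np.degrees(np.arctan(k[1])).round(2),'roll',np.degrees(np.arctan(k[0])).round(2),'centre',Q.min(0).round(4),Q.max(0).round(4), rect(Q[:,[2,0]]))
E
python3 - <<'E'
from h import *
mal('w3')
E
```

```text
[ 0.4505 -0.3744  0.0872] [ 0.93881855 -0.37195683 -2.61180061] [ 0.10967321  0.20167904 -0.05036098] 0.25261027002800757 7.825
head top in tool: n 33367 33415 tilt z (deg, + = head droops) 0.03 roll -0.02 centre [-0.0285 -0.0396  0.0457] [ 0.0295 -0.033   0.1097] (array([0.0776, 0.0005]), array([0.058 , 0.0639]), 89.7)
```

>>> play_rows(
  commands=[
    [[0, 0, 0.03], [0, 0, 0]],
    [[0, 0, 0.07], [0, 0, 0]],
    [[0, 0.01, 0.11], [0, 0, 0]],
    [[0.003, 0.035, 0.14], [0, 0, 0]],
    [[0.006, 0.07, 0.16], [0, 0, 0]],
    [[0.01, 0.11, 0.16], [0, 0, 0]],
    [[0.014, 0.15, 0.16], [0, 0, 0]],
    [[0.018, 0.19, 0.16], [0, 0, 0]],
    [[0.022, 0.23, 0.16], [0, 0, 0]],
    [[0.026, 0.27, 0.16], [0, 0, 0]],
  ],
)

```text
time_s: 9.12
position: [0.4755, -0.1023, 0.2457]
tcp_rot: [[-0.326, -0.001, 0.945], [-0.945, 0.001, -0.326], [-0.0, -1.0, -0.001]]
force: [0.1, -0.5, -2.0]
opening: 0.247
```

>>> play_rows(
  commands=[
    [[0.004, 0.03, 0], [0, 0, 0]],
    [[0.007, 0.06, 0], [0, 0, 0]],
    [[0.009, 0.085, -0.01], [0, 0, 0]],
    [[0.0105, 0.1, -0.02], [0, 0, 0]],
    [[0.0105, 0.103, -0.025], [0, 0, 0]],
    [[0.0105, 0.103, -0.025], [0, 0, 0]],
    [[0.0105, 0.103, -0.025], [0, 0, 0]],
  ],
)

```text
time_s: 10.0
position: [0.4868, -0.0017, 0.2212]
tcp_rot: [[-0.327, 0.001, 0.945], [-0.945, -0.0, -0.327], [0.0, -1.0, 0.001]]
force: [0.0, -0.6, -3.3]
opening: 0.248
```

```bash
python3 - <<'E'
from h import *
mal('w4'); s=read_state(); R=np.array(s['tcp_rot']); p=np.array(s['position']); print(R.round(3),s['joint_positions']); print('head',p+R@[.0005,0,.0847])
q=cloud(save('scene','s4')); z=q[...,2]; P=q[(z>.19)&(z<.35)&(np.hypot(q[...,0]-.567,q[...,1]+.029)<.06)]; print(len(P))
b=cv2.imread('pics/s4.png'); cv2.imwrite('pics/c4.png',cv2.resize(b[150:330,160:400],(640,480)))
E
```

```text
[ 0.4868 -0.0017  0.2212] [ 0.04446547 -0.64022997 -3.30710931] [0.08957213 0.18262782 0.02783096] 0.24833346083099464 10.0
head top in tool: n 32870 32903 tilt z (deg, + = head droops) 0.64 roll -0.01 centre [-0.0283 -0.0389  0.0464] [ 0.0297 -0.032   0.11  ] (array([0.0781, 0.0007]), array([0.0636, 0.058 ]), 0.1)
[[-0.327  0.001  0.945]
 [-0.945 -0.    -0.327]
 [ 0.    -1.     0.001]] [-1.33690086e+01  2.18270784e+01  1.03209483e+02 -1.28569315e-02
  5.49182689e+01  9.57366697e+01]
head [ 0.56673876 -0.02985581  0.22135448]
293
```

View pics/c4.png

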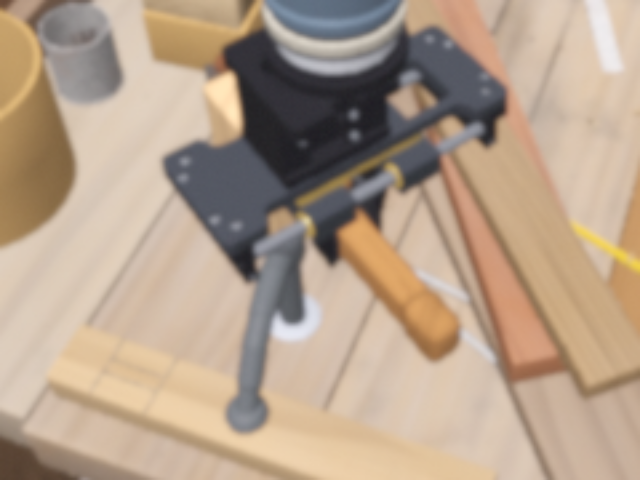

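The crop shows the mallet head above the holdfast head with the gripper body clear; the handle points to (430,320). First blow.

>>> play_rows(
  commands=[
    [[0, 0, 0.015], [0, 0, 0]],
    [[0, 0, 0.03], [0, 0, 0]],
    [[0, 0, 0.03], [0, 0, 0]],
    [[0, 0, -0.01], [0, 0, 0]],
    [[0, 0, -0.054], [0, 0, 0]],
    [[0, 0, -0.02], [0, 0, 0]],
    [[0, 0, 0.02], [0, 0, 0]],
    [[0, 0, 0.04], [0, 0, 0]],
    [[0, 0, 0.04], [0, 0, 0]],
  ],
)

```text
time_s: 11.22
position: [0.4873, -0.0012, 0.2619]
tcp_rot: [[-0.326, 0.003, 0.945], [-0.945, -0.001, -0.326], [-0.0, -1.0, 0.003]]
force: [-0.3, 0.1, -3.4]
opening: 0.249
```

```bash
python3 - <<'E'
from h import *
mal('w5'); hf('5')
E
```

```text
[ 0.4873 -0.0012  0.2619] [-0.33958762  0.05664005 -3.43942238] [ 0.15699952  0.20929154 -0.01130977] 0.24936751164487878 11.225
head top in tool: n 33903 33938 tilt z (deg, + = head droops) -0.65 roll -0.02 centre [-0.0282 -0.0407  0.0458] [ 0.0298 -0.0337  0.1088] (array([0.0773, 0.0008]), array([0.0631, 0.0579]), 0.1)
top crown 6 [ 0.5641 -0.0433  0.1003] 0.1043
rail 1253 (array([0.5171, 0.0665]), array([0.3388, 0.0507]), 14.0)
scene crown 265 [ 0.5624 -0.0226  0.1055] 0.1129
arm ang 555 114.39688132676339
pad [0.5245 0.0695 0.0543] 0.1197788183107289
rail 4044 (array([0.5151, 0.0662]), array([0.3403, 0.0516]), 14.1)
```

Scene-camera crown height fell from 124.4 to 112.9 mm, so the first blow drove it about 11.5 mm. The rail hasn't moved and the mallet still sits firmly in the grip. Second blow, about 6–7 mm deeper.

>>> play_rows(
  commands=[
    [[0, 0, 0], [0, 0, 0]],
    [[0, 0, -0.012], [0, 0, 0]],
    [[0, 0, -0.056], [0, 0, 0]],
    [[0, 0, -0.102], [0, 0, 0]],
    [[0, 0, -0.065], [0, 0, 0]],
    [[0, 0, -0.02], [0, 0, 0]],
    [[0, 0, 0], [0, 0, 0]],
    [[0, 0, 0], [0, 0, 0]],
  ],
)

```text
time_s: 12.38
position: [0.4873, -0.001, 0.2615]
tcp_rot: [[-0.326, 0.003, 0.945], [-0.945, -0.001, -0.326], [-0.0, -1.0, 0.003]]
force: [-0.1, -0.2, -3.6]
opening: 0.249
```

```bash
python3 - <<'E'
from h import *
mal('w6'); hf('6')
E
```

```text
[ 0.4873 -0.001   0.2615] [-0.06907774 -0.21019089 -3.60838648] [0.06878786 0.21368876 0.00207221] 0.24917399094363657 12.375
head top in tool: n 38040 38088 tilt z (deg, + = head droops) -4.66 roll -0.03 centre [-0.0282 -0.0488  0.0419] [ 0.0298 -0.0376  0.1066] (array([0.0742, 0.0008]), array([0.0645, 0.058 ]), 0.2)
top crown 11 [ 0.5648 -0.0432  0.1007] 0.1076
rail 1240 (array([0.517 , 0.0665]), array([0.3388, 0.0504]), 14.1)
scene crown 247 [ 0.5626 -0.0231  0.1042] 0.1117
arm ang 555 114.24890952638587
pad [0.5247 0.0695 0.0545] 0.12197986711784653
rail 4021 (array([0.515 , 0.0662]), array([0.3399, 0.0517]), 14.0)
```

The second blow gave only about 1 mm more, because the mallet turned about 4.7° in the grip. I'll tilt the tool to level the face, strike nearer the handle for a shorter lever, and hit faster.

>>> play_rows(
  commands=[
    [[0.008, -0.003, 0.04], [0.013, 0.038, 0]],
    [[0.016, -0.0055, 0.085], [0.026, 0.077, 0]],
    [[0.016, -0.0055, 0.085], [0.026, 0.077, 0]],
    [[0.016, -0.0055, 0.022], [0.026, 0.077, 0]],
    [[0.016, -0.0055, -0.04], [0.026, 0.077, 0]],
    [[0.016, -0.0055, -0.102], [0.026, 0.077, 0]],
    [[0.016, -0.0055, -0.075], [0.026, 0.077, 0]],
    [[0.016, -0.0055, -0.04], [0.026, 0.077, 0]],
    [[0.016, -0.0055, 0], [0.026, 0.077, 0]],
    [[0.016, -0.0055, 0], [0.026, 0.077, 0]],
  ],
)

```text
time_s: 13.78
position: [0.5027, -0.0063, 0.2613]
tcp_rot: [[-0.326, -0.074, 0.942], [-0.945, 0.025, -0.325], [0.0, -0.997, -0.078]]
force: [0.0, 0.7, -3.2]
opening: 0.249
```

```bash
python3 - <<'E'
from h import *
mal('w7'); hf('7')
E
```

```text
[ 0.5027 -0.0063  0.2613] [ 0.02826188  0.73388403 -3.20010002] [ 0.10815373  0.084378   -0.01673276] 0.24911455167230814 13.775
head top in tool: n 45383 45435 tilt z (deg, + = head droops) -11.85 roll -0.03 centre [-0.0282 -0.0626  0.04  ] [ 0.0298 -0.0443  0.1013] (array([0.0707, 0.0008]), array([0.058 , 0.0613]), 90.0)
top crown 9 [ 0.5665 -0.0432  0.0995] 0.1055
rail 803 (array([0.5175, 0.0665]), array([0.3398, 0.0504]), 14.0)
scene crown 206 [ 0.5637 -0.0246  0.1021] 0.1083
arm ang 551 114.24879387203625
pad [0.5244 0.0699 0.0551] 0.1231149203040753
rail 4012 (array([0.5148, 0.066 ]), array([0.3398, 0.052 ]), 14.0)
```

>>> play_rows(
  commands=[
    [[0, -0.02, 0], [0, 0, 0]],
    [[-0.01, -0.06, 0], [0, 0, 0]],
    [[-0.02, -0.11, 0], [0, 0, 0]],
    [[-0.03, -0.16, 0], [0, 0, 0]],
    [[-0.04, -0.21, 0], [0, 0, 0]],
    [[-0.05, -0.25, 0], [0, 0, 0]],
    [[-0.05, -0.27, 0], [0, 0, 0]],
    [[-0.05, -0.27, 0], [0, 0, 0]],
  ],
)

```text
time_s: 14.92
position: [0.4521, -0.2767, 0.2595]
tcp_rot: [[-0.328, -0.078, 0.941], [-0.945, 0.028, -0.327], [-0.001, -0.997, -0.083]]
force: [-0.4, 0.5, -3.5]
opening: 0.253
```

```bash
python3 - <<'E'
from h import *
mal('w8'); hf('8'); 
for a,b in (('s1','t1'),('scene3','top3'),('scene8','top8')):
    for f in (a,b):
        q=cloud(dict(np.load('pics/%s.npz'%f))); d=np.hypot(q[...,0]-.567,q[...,1]+.029); m=(d<.02)&(q[...,2]>.095); print(f,np.sort(q[m][:,2])[-25:].mean().round(4),np.median(np.sort(q[m][:,2])[-60:]).round(4))
        # pad collar/top region
        m=(np.hypot(q[...,0]-.524,q[...,1]-.072)<.012)&(q[...,2]>.036); print('  padtop',np.percentile(q[m][:,2],[10,50,90]).round(4) if m.any() else '')
E
```

```text
[ 0.4521 -0.2767  0.2595] [-0.4072911   0.48894815 -3.45079027] [0.15263214 0.09895532 0.05176264] 0.25339359700196934 14.925
head top in tool: n 45392 45430 tilt z (deg, + = head droops) -11.84 roll -0.02 centre [-0.0282 -0.0629  0.04  ] [ 0.0297 -0.0442  0.1014] (array([0.0707, 0.0007]), array([0.0614, 0.0579]), 0.1)
top crown 140 [ 0.5679 -0.0281  0.1022] 0.1098
arm ang 254 112.22237319077391
pad [0.5262 0.0709 0.0556] 0.1219674838487149
rail 2142 (array([0.5172, 0.0667]), array([0.3395, 0.0508]), 13.9)
scene crown 206 [ 0.5636 -0.0249  0.1021] 0.1082
arm ang 546 114.10085300582261
pad [0.5244 0.0699 0.0549] 0.11732984537184685
rail 4021 (array([0.515 , 0.0663]), array([0.3399, 0.0514]), 14.1)
s1 0.1232 0.1222
  padtop 
t1 0.1237 0.1223
  padtop 
scene3 0.1233 0.1223
  padtop [0.0491 0.0549 0.0704]
top3 0.1233 0.122
  padtop [0.047  0.0514 0.0683]
scene8 0.1066 0.1057
  padtop [0.0426 0.0507 0.0632]
top8 0.1074 0.1049
  padtop [0.0409 0.0473 0.0642]
```

Both cameras show the crown down about 16.5 mm in total (10 mm to meet the rail, the rest in bend). The arm angle is unchanged and the rail hasn't moved. Now I'll put the mallet back, levelling it first.

>>> play_rows(
  commands=[
    [[0, -0.02, 0], [0.013, 0.039, 0]],
    [[0, -0.05, 0], [0.027, 0.078, 0]],
    [[-0.001, -0.08, -0.02], [0.04, 0.117, 0]],
    [[-0.001, -0.098, -0.05], [0.04, 0.117, 0]],
    [[-0.001, -0.098, -0.08], [0.04, 0.117, 0]],
    [[-0.001, -0.098, -0.08], [0.04, 0.117, 0]],
    [[-0.001, -0.098, -0.08], [0.04, 0.117, 0]],
  ],
)

```text
time_s: 15.95
position: [0.4524, -0.3737, 0.182]
tcp_rot: [[-0.324, -0.192, 0.926], [-0.946, 0.064, -0.318], [0.001, -0.979, -0.202]]
force: [0.3, -0.5, -3.2]
opening: 0.252
```

```bash
cat >> h.py <<'E'
def malw(tag):
    s=read_state(); print(s['position'],s['force'],s['time_s'])
    c=save('wrist',tag); T=np.eye(4);T[:3,:3]=s['tcp_rot'];T[:3,3]=s['position']; c['cam_to_world']=T@c['hand_eye']; q=cloud(c)
    t=(q-T[:3,3])@T[:3,:3]
    P=q[(abs(t[...,0])<.032)&(t[...,2]>.035)&(t[...,2]<.13)&(t[...,1]>-.075)&(t[...,1]<-.0)]
    ax=np.array([T[0,2],T[1,2]]);ax/=np.hypot(*ax); A=np.c_[P[:,:2]@ax-T[:2,3]@ax-.08,P[:,:2]@[-ax[1],ax[0]],np.ones(len(P))]; ok=np.ones(len(P),bool)
    A[:,1]-=np.median(A[:,1])
    for _ in range(6):
        k=np.linalg.lstsq(A[ok],P[ok,2],rcond=None)[0]; ok=abs(P[:,2]-A@k)<.004
    print('slope deg',np.degrees(k[:2]).round(2),'top z',k[2].round(4),'n',ok.sum(),rect(P[ok]))
E
python3 - <<'E'
from h import *
malw('w9')
E
```

```text
[ 0.45239004 -0.37368605  0.18200655] [ 0.3426225  -0.51414929 -3.16258509] 15.95
slope deg [-0.24 -0.1 ] top z 0.2199 n 46758 (array([ 0.5251, -0.3994]), array([0.058 , 0.0676]), 71.0)
```

>>> play_rows(
  commands=[
    [[0, 0, -0.04], [0, 0, 0]],
    [[0, 0, -0.08], [0, 0, 0]],
    [[0, 0, -0.11], [0, 0, 0]],
    [[0, 0, -0.12], [0, 0, 0]],
    [[0, 0, -0.124], [0, 0, 0]],
    [[0, 0, -0.126], [0, 0, 0]],
    [[0, 0, -0.127], [0, 0, 0]],
    [[0, 0, -0.127], [0, 0, 0]],
  ],
)

```text
time_s: 17.0
position: [0.452, -0.375, 0.0551]
tcp_rot: [[-0.326, -0.191, 0.926], [-0.945, 0.064, -0.32], [0.002, -0.979, -0.201]]
force: [-0.0, -0.4, -0.7]
opening: 0.251
```

```bash
python3 - <<'E'
from h import *
malw('w10')
E
```

```text
[ 0.45203667 -0.37501352  0.0551142 ] [-0.00106567 -0.3738635  -0.70928529] 17.0
slope deg [ 0.07 -0.07] top z 0.0935 n 47034 (array([ 0.5248, -0.4003]), array([0.0595, 0.0675]), 70.9)
```

The mallet's weight is on the bench. Release and lift.

>>> play_rows(
  commands=[
    [[0, 0, 0], [0, 0, 0]],
    [[0, 0, 0], [0, 0, 0]],
    [[0, 0, 0], [0, 0, 0]],
    [[0, 0, 0], [0, 0, 0]],
    [[-0.004, 0.0, 0.015], [0, 0, 0]],
    [[-0.01, 0.0, 0.05], [0, 0, 0]],
    [[-0.02, 0.0, 0.1], [0, 0, 0]],
    [[-0.06, -0.02, 0.15], [0, 0, 0]],
    [[-0.1, -0.06, 0.18], [0, 0, 0]],
    [[-0.1, -0.06, 0.18], [0, 0, 0]],
  ],
  gripper=0.06,
)

```text
time_s: 18.3
position: [0.3499, -0.4379, 0.238]
tcp_rot: [[-0.33, -0.189, 0.925], [-0.944, 0.059, -0.325], [0.007, -0.98, -0.198]]
force: [1.2, -0.1, -0.1]
opening: 0.689
```

```bash
python3 - <<'E'
from h import *
s=read_state(); print(s['position'],s['force'],s['time_s'],s['opening'])
hf('9')
for f in ('scene9','top9'):
    q=cloud(dict(np.load('pics/%s.npz'%f))); d=np.hypot(q[...,0]-.567,q[...,1]+.029); m=(d<.02)&(q[...,2]>.095); print(f,np.sort(q[m][:,2])[-25:].mean().round(4))
    P=q[(np.hypot(q[...,0]-.53,q[...,1]+.4)<.07)&(q[...,2]>.085)&(q[...,2]<.1)]; print('mallet',len(P),rect(P) if len(P) else '',np.median(P[:,2]) if len(P) else '')
b=cv2.imread('pics/scene9.png'); a=cv2.imread('pics/top9.png'); cv2.imwrite('pics/c9.png',np.hstack([b[80:380,80:480],cv2.resize(a[120:300,180:420],(400,300))]))
E
```

```text
[ 0.34994566 -0.4379032   0.23802402] [ 1.16385702 -0.07890435 -0.05841748] 18.3 0.6893813322396278
top crown 144 [ 0.5677 -0.0275  0.1023] 0.1089
arm ang 256 112.27362290745802
pad [0.526  0.0715 0.0538] 0.12396490044959593
rail 2120 (array([0.5173, 0.0666]), array([0.3393, 0.0511]), 14.1)
scene crown 199 [ 0.5637 -0.025   0.1024] 0.1079
arm ang 562 114.13755668964578
pad [0.5241 0.0709 0.0539] 0.12340780063872821
rail 4020 (array([0.515 , 0.0664]), array([0.3404, 0.0524]), 14.0)
scene9 0.1067
mallet 522 (array([ 0.5261, -0.4009]), array([0.0592, 0.0802]), 69.4) 0.09182356288107324
top9 0.1066
mallet 699 (array([ 0.528 , -0.4009]), array([0.0581, 0.078 ]), 71.3) 0.09077212352335073
```

View pics/c9.png

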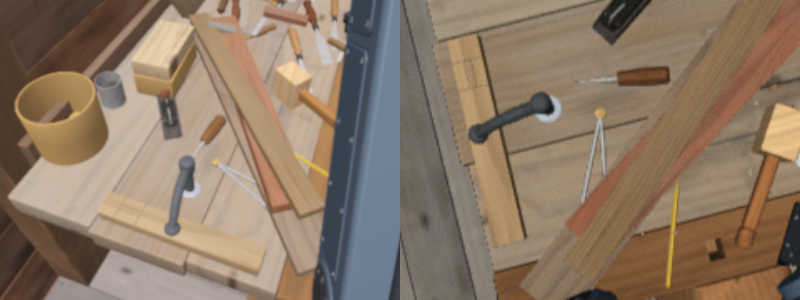

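The holdfast pad is down on the rail, left (172,228). The mallet stands upright on its face, left (292,85), clear of both, and the robot touches nothing.

```bash
python3 -c "
from rig import *
print(hand_in(), read_state()['time_s'])"
```

```text
the job is handed in; nothing more can be done
the job is handed in; nothing more can be done
```

The rail is clamped by the holdfast, the mallet is standing back on its striking face in its old place, and the job is handed in. The last clock reading before hand-in was 18.3 s of the 58 s allowed.

- **Swing:** I pushed the arm round with closed fingers until the pad was about 4 mm from the rail's centreline. It stopped about 9° short of square across the rail.
- **Blows:** It took three mallet blows, not one or two. The first drove the shank about 11.5 mm. The second gained only about 1 mm because the mallet turned in the grip. I then levelled the face and struck faster, nearer the handle, for about 3.5 mm more.
- **Grip:** The crown ended about 16.6 mm lower in both camera views. The pad needed at most 10 mm to meet the rail, so the arm should be bent by about 6.5 mm or more (roughly 0.06 rad). I worked that out from the drive; I did not measure the bend itself.
- **Rail and mallet:** The rail's measured position stayed within about 1 mm. The mallet's top face read about 91–92 mm high, within about 3 mm of where it started, well clear of the rail and holdfast.
- **Disagreement:** The pad's top seemed to drop only 4–6 mm, where up to 10 mm was expected. The holdfast may have started a few millimetres driven; if so, the bend is larger, up to about 0.095 rad, close to the 0.1 limit.

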